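# Take the slicing stop off its track at whichever end is open

### The job

The orange slicing stop has to come off the board's metal track for washing. Find out which end of the track is open (a rubber block fills the other one), slide the stop there, lift it straight out and stand it upright in the steel tray. Do not shove the board out of its place, and leave the other things on the worktop standing where they are.

Things in the scene. Friction and masses are not known exactly. Their poses are not given: they have to be found in the camera images.
- board: Loose wooden slicing board, 120 mm (its x) by 340 mm (its y), 12 mm thick, about 3 kg, held by friction only: a sideways push of more than about 15 N can shove it. Origin at the centre of its underside on the worktop, z up. An aluminium T-track, 56 mm wide outside, runs along board y, its axis at board x = +20 mm.
- slot (a point): Middle of the track at the top of its lips, 31 mm above the worktop (board x +20, y 0; board axes). Channel 44 mm wide, floor 16 mm above the worktop; lips 26 to 31 mm above the worktop, 20 mm slot between them. The lips run from y = -92 to +92 mm; beyond, at each end, is a cut-out.
- end_a (a point): Centre of the cut-out at the board's +y end (board y = +124 mm), 31 mm above the worktop. There the channel is open above from y = 92 mm to the end wall's inner face at 156 mm, so the stop can be lifted out once its centre is 120 mm or more from the track's middle. A black rubber insert lies in it: thin and level with the channel floor (end open), or thick (end barred).
- end_b (a point): The same form at the other end (board y = -124 mm). One of the two cut-outs, which one differs, holds the thick insert (12 mm, top 24 mm above the worktop): it bars the foot, and the stop halts about 65 mm from the track's middle, still under the lips. It can be seen from above or felt by pushing. In the open cut-out, against the end wall, the stop's centre is 128 mm from the middle.
- stop_mid (a point): Centre of the orange plastic slicing stop, 31 mm above its underside; it is 62 mm high, 0.15 kg, loose, held in the track by its foot, slides with 1 to 2 N. Grip on top, 18 mm (x) by 30 mm (y), 29 to 62 mm above its underside, to pinch from above across the 18 mm. In the track its axes are the board's. Starts within 45 mm of the track's middle.
- stop: The same stop; origin at the centre of its underside, z up, y along the track. Foot 40 x 56 x 7 mm (x, y, z), narrow neck, then a plate 56 x 56 mm from 17 to 29 mm above the underside (33 to 45 mm above the worktop while in the track): push low, on this plate's edge; pushed high up the stop may bind.
- tray_in (a point): Centre of the inner floor of the fixed open steel tray, behind the board: inside 112 mm (its x) by 162 mm (its y), rim 18 mm above the worktop, floor 4 mm above the worktop.
- pepper_mill: Wooden pepper mill, 58 mm wide and 150 mm tall, on the left; origin at its foot. Bystander.
- salt_shaker: Glass salt shaker with a grey top, 44 mm wide and 90 mm tall, on the left; origin at its foot. Bystander.
- garlic: Garlic bulb, 50 mm, on the right; origin at its underside. Bystander.
- sardines: Flat fish tin, 63 x 105 x 24 mm, on the right; origin at its underside. Bystander.
Mind the look-alikes: they are no part of the job. Of the things that look like the stop, the middle-sized one is meant.

How it is judged:
By the outcome, as a careful person would: the job done as asked, in the order asked, and still so for the second after the job is handed in, with the robot touching nothing.
It also fails if it takes over 58 s, if anything falls off the work surface, if the arm or the gripper's body presses on something with over 40 N, if the wrist force passes 120 N, or if a joint passes its speed limit or range.

### The arm

A 6-joint arm with a two-finger parallel gripper is mounted at the origin on a cart in front of the work surface, level with it; the furniture and walls round the work are solid. World frame = base frame: x ahead of the robot, y to its left, z up, the work surface at z = 0. Lengths are in m, angles in degrees, forces in N, time in s.
With the tool pointing down it reaches from about 0.275 to 0.825 m from the base axis. Payload 5.2 kg.
Tool frame: the origin (TCP) lies on the centre line of the jaws, within the pads' length; the fingertips stand 17 mm ahead of it and the grasp point (between the pads) lies 2 mm behind it; z points along the fingers, y is the line along which they close (so a half turn about z gives the same grasp; the last joint's range is limited). The gripper opens to 93 mm and grips with 3 to 60 N. Pads are 15 mm wide; open, the fingers measure 128 mm over their backs; the gripper's body (75 mm by 188 mm) begins 65 mm behind the grasp point.
Start: joints at [57.135, 14.817, 87.949, -0, 77.235, -11.62], TCP at [0.199, 0.513, 0.202] pointing down, gripper open.
Joint ranges: [-179.93, 179.93], [-52.35, 119.4], [10.71, 147.94], [-69.91, 249.91], [12.55, 155.21], [-178.61, 178.61]. Speed limits (degrees/s): [147.25, 147.25, 180, 180, 180, 180].

### API

Orientations are given as [roll, pitch, yaw] about the fixed x, y, z axes, in that order (R = Rz(yaw) Ry(pitch) Rx(roll)).
In Python, from cell import robot, jaws, inverse_kinematics, telemetry, eyes, workorder gives the robot as it stands. The module is installed in compiled form; this text tells all that it offers. Calls block until the motion is done:
- robot.move_ptp(position, orientation): joint-space move of the TCP to a pose.
- robot.move_linear(position, v=0.15, orientation=None, max_force=None): straight line of the TCP; orientation=None keeps the orientation; v is the mean speed in m/s. With max_force (N) it stops when the force on the tool has changed by that much, and returns True; else False.
- robot.movej(angles): joint-space move.
- jaws.open_gripper() and jaws.close(f_grip=None): open the fingers fully, or close them until they stop; f_grip is the grip in N (None keeps the last).
- robot.pause(seconds).
- inverse_kinematics(position, orientation): joint angles nearest the present ones, or None.
- telemetry.get_obs(): the state.
- eyes.grab_frame(name): name is "scene" or "side" or "wrist"; returns a dict with "frame" (420x560x3 uint8, red, green, blue), "z_map" (420x560 float32, m along the optical axis (not along the pixel's ray), 0 where there is no reading), "vertical_fov" (degrees; the focal length in pixels is half the picture's height over the tangent of half this angle, whatever the lens; pixels are square), "cx", "cy" (the principal point, pixels), "distortion" ([k1, k2, p1, p2, k3] as OpenCV has them; the pictures are not rectified), "R" (3x3) and "t" (3): a world point X has camera coordinates R X + t; the wrist camera has in their place "hand_eye" (4x4, takes a point from camera to tool coordinates, whose origin is the TCP and whose axes are the flange's). Camera axes: x right, y down, z forward; pixel columns grow to the right and rows downward; lengths in m; the calibration is good to about 2 mm. A picture is of the moment at which its call begins: read the wrist's pose just before it.
A pose or a line that the arm cannot do raises robot.Unreachable and nothing moves.
- workorder.hand_in(): hands the job in; it is judged then, once.
Trained networks look in a picture, given as the dict that the camera call returned (one of the last four; its "shot" number tells which), for a name from the list of things; names that differ only in an ending like _2 or _b are one class to them, and where a whole thing is asked for, a point or a joint stands for the part that bears it (a point fixed in the world has none). Each returns a list of dicts, best first, with "p" (0 to 1); they miss things now and then, are a little off and sometimes report something else, mostly with a low value. They report only what shows in the picture. A call takes as long as a camera call. They do not tell look-alikes from the thing itself.
- eyes.outline_of(picture, query): "mask" (420x560 bool, what is visible of it) and "rect" ([left, top, right, bottom] in pixels, round what is visible of it).
The state is a dict: "time_s": time; "q": joint angles; "dq": joint speeds; "tau": joint torques, N m; "tool_pos": TCP position; "tcp_rot": TCP orientation; "contact_force": force on the tool from outside, world axes, zero at the start; "moment": the same for the moment, N m; "opening": finger opening in m; "gripper_force": force on a finger pad.
Only numpy, scipy, OpenCV 4.12 (cv2) and the standard library are available. Lean on these libraries where they do the work, as an engineer would, in place of code of your own. Each camera call takes 0.05 s, during which the arm holds its last target. There are 200 camera calls.

## Working session

There is one attempt and no reset: what is moved stays moved. The work goes in short steps, each a Python script; the robot and the scene stay as the last script left them, time stands still between calls to the robot, and variables do not carry over. Pictures are saved under pics/ and viewed, at most 10 in all, crops included, and the job is handed in when it is done.

```bash
mkdir -p pics; cat > h.py <<'E'
import numpy as np, cv2
from cell import robot, jaws, inverse_kinematics, telemetry, eyes, workorder
def K(p):
    f=210/np.tan(np.radians(p["vertical_fov"])/2)
    return np.array([[f,0,p["cx"]],[0,f,p["cy"]],[0,0,1.]])
def world(p,uv,z=None,T=None):
    """pixels (N,2) -> world by depth map, or by plane height z"""
    uv=np.atleast_2d(np.asarray(uv,float))
    n=cv2.undistortPoints(uv[:,None],K(p),np.array(p["distortion"],float))[:,0]
    r=np.c_[n,np.ones(len(n))]
    if T is None: R=np.array(p["R"]).T; o=-R@np.array(p["t"])
    else: R=T[:3,:3]; o=T[:3,3]
    d=r@R.T
    s=(z-o[2])/d[:,2] if z is not None else p["z_map"][uv[:,1].astype(int),uv[:,0].astype(int)]
    return o+d*np.asarray(s)[:,None]
def save(p,name): cv2.imwrite("pics/"+name,p["frame"][:,:,::-1])
E
python3 - <<'E'
from h import *
o=telemetry.get_obs(); print(o["time_s"],o["tool_pos"],o["tcp_rot"])
ps=[eyes.grab_frame(n) for n in("scene","side")]
im=np.hstack([p["frame"] for p in ps]); cv2.imwrite("pics/a.png",cv2.resize(im[:,:,::-1],(800,300),interpolation=cv2.INTER_AREA))
save(ps[0],"scene.png")
for n,p in zip(("scene","side"),ps):
  print(n,"cam",-np.array(p["R"]).T@p["t"],p["vertical_fov"])
  for q in("stop","board","tray_in","pepper_mill","salt_shaker","garlic","sardines"):
    try:
      for d in eyes.outline_of(p,q):
        v,u=np.nonzero(d["mask"]); ok=p["z_map"][v,u]>0
        w=world(p,np.c_[u,v][ok]); print(q,round(d["p"],2),np.array(d["rect"]).round(),np.median(w,0).round(3),np.percentile(w,2,0).round(3),np.percentile(w,98,0).round(3))
    except Exception as e: print(q,e)
E
```

```text
0.0 [0.19897843 0.51214217 0.20091112] [-1.79898390e+02 -2.00264824e-02  1.58756302e+02]
scene cam [-0.07971801 -0.43541619  0.55783433] 55.98329423529173
stop 0.79 [245. 215. 278. 242.] [0.471 0.039 0.044] [0.45  0.02  0.021] [0.503 0.073 0.077]
stop 0.62 [349. 228. 368. 246.] [ 0.618 -0.124  0.018] [ 0.605 -0.141  0.   ] [ 0.642 -0.101  0.041]
stop 0.61 [316. 294. 366. 351.] [ 0.339 -0.237  0.041] [ 0.303 -0.277  0.004] [ 0.388 -0.187  0.088]
board 0.44 [393. 253. 445. 284.] [ 0.587 -0.275  0.019] [ 0.556 -0.32   0.   ] [ 0.633 -0.224  0.023]
board 0.31 [157. 186. 173. 221.] [0.415 0.315 0.043] [ 0.403  0.307 -0.002] [0.438 0.341 0.087]
tray_in 0.94 [273. 193. 350. 238.] [0.659 0.026 0.003] [ 0.595 -0.058  0.   ] [0.716 0.111 0.017]
tray_in 0.53 [181. 210. 330. 287.] [0.441 0.025 0.012] [ 0.385 -0.104  0.004] [0.517 0.22  0.031]
pepper_mill 0.92 [184. 150. 209. 206.] [0.519 0.308 0.066] [0.506 0.295 0.   ] [0.589 0.344 0.138]
salt_shaker 0.84 [156. 185. 175. 221.] [0.415 0.315 0.046] [0.403 0.307 0.002] [0.438 0.338 0.087]
garlic 0.67 [392. 281. 419. 307.] [ 0.487 -0.291  0.03 ] [ 
[... 517 characters left out ...]
7 [228. 168. 298. 251.] [0.444 0.003 0.013] [ 0.388 -0.109  0.006] [0.523 0.218 0.032]
tray_in 0.65 [302. 183. 361. 225.] [0.658 0.024 0.005] [ 0.595 -0.061  0.001] [0.714 0.11  0.019]
pepper_mill 0.66 [261. 118. 280. 163.] [0.528 0.304 0.063] [ 0.506  0.292 -0.137] [0.618 0.8   0.14 ]
salt_shaker 0.7 [229. 136. 241. 165.] [0.422 0.312 0.048] [ 0.404  0.303 -0.018] [0.444 0.434 0.089]
salt_shaker 0.48 [224. 166. 300. 250.] [ 0.444 -0.     0.013] [ 0.386 -0.11   0.   ] [0.526 0.219 0.032]
garlic 0.73 [293. 287. 311. 305.] [ 0.493 -0.301  0.031] [ 0.474 -0.314  0.012] [ 0.516 -0.277  0.045]
sardines 0.73 [318. 261. 364. 303.] [ 0.593 -0.282  0.021] [ 0.558 -0.326  0.006] [ 0.63  -0.227  0.024]
```

View pics/scene.png

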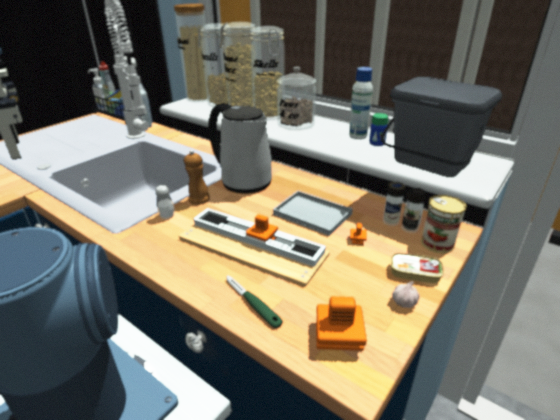

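The scene picture shows the board with its track running from about (195,218) to (325,255) and the middle-sized stop on it at (262,228). The tray is behind it at (312,212). The large look-alike is at (341,322) and the small one at (358,236). Next is a look from above.

```bash
cat >> h.py <<'E'
from scipy.spatial.transform import Rotation as Ro
def wrist():
    o=telemetry.get_obs(); p=eyes.grab_frame("wrist")
    T=np.eye(4); T[:3,:3]=Ro.from_euler("xyz",o["tcp_rot"],degrees=True).as_matrix(); T[:3,3]=o["tool_pos"]
    return p,T@np.array(p["hand_eye"])
E
python3 - <<'E'
from h import *
robot.move_linear([0.2,0.42,0.36],v=0.3)
robot.move_ptp([0.40,0.05,0.38],[180,0,90])
p,T=wrist(); save(p,"w1.png"); print(telemetry.get_obs()["time_s"],"cam",T[:3,3].round(3),T[:3,2].round(2))
for q in("stop","board","tray_in"):
  for d in eyes.outline_of(p,q):
    v,u=np.nonzero(d["mask"]); ok=p["z_map"][v,u]>0
    w=world(p,np.c_[u,v][ok],T=T); print(q,round(d["p"],2),np.array(d["rect"]).round(),np.median(w,0).round(3),np.percentile(w,2,0).round(3),np.percentile(w,98,0).round(3))
# heights along track, cloud
v,u=np.mgrid[0:420,0:560]; uv=np.c_[u.ravel(),v.ravel()]; ok=p["z_map"].ravel()>0
w=world(p,uv[ok],T=T); np.savez("w1.npz",w=w,uv=uv[ok])
m=(w[:,2]>0.028)&(w[:,2]<0.034)&(abs(w[:,1]-.05)<.25)&(abs(w[:,0]-.46)<.1)
print(m.sum()); r=cv2.minAreaRect(w[m][:,:2].astype(np.float32)*1000); print("lips",r)
m=(w[:,2]>0.008)&(w[:,2]<0.034)&(abs(w[:,1]-.05)<.25)&(abs(w[:,0]-.46)<.12)
print("board",cv2.minAreaRect(w[m][:,:2].astype(np.float32)*1000))
m=(w[:,2]>0.06)&(w[:,2]<0.085)&(abs(w[:,1]-.05)<.1)&(abs(w[:,0]-.46)<.1)
print("grip",w[m].mean(0),cv2.minAreaRect(w[m][:,:2].astype(np.float32)*1000))
E
```

```text
3.1583 cam [0.4   0.121 0.564] [ 0.   -0.25 -0.97]
stop 0.79 [304. 145. 347. 188.] [0.476 0.053 0.046] [0.451 0.022 0.021] [0.508 0.079 0.08 ]
stop 0.59 [227. 293. 269. 359.] [ 0.356 -0.229  0.087] [ 0.327 -0.271  0.008] [ 0.385 -0.176  0.091]
tray_in 0.6 [388. 128. 477. 234.] [0.66  0.032 0.006] [ 0.597 -0.053  0.003] [0.717 0.111 0.02 ]
3159
lips ((469.51385498046875, 19.432220458984375), (423.1202087402344, 149.6871337890625), 80.33557891845703)
board ((438.7312316894531, 25.197067260742188), (197.43289184570312, 429.595703125), 0.4228225648403168)
grip [0.47873821 0.05194786 0.07683728] ((479.8272705078125, 50.75095748901367), (18.273427963256836, 29.98068618774414), 7.010206699371338)
```

View pics/w1.png

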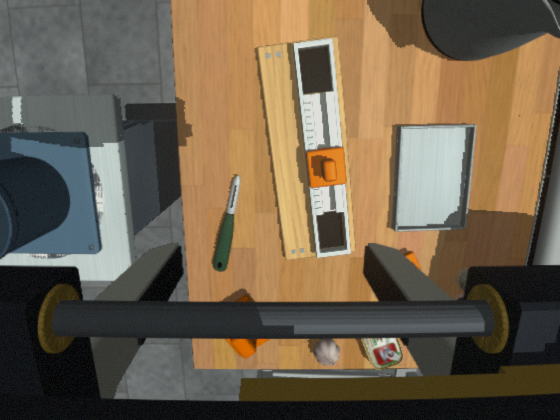

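The wrist picture shows the stop at (326,168) on the track, with the far (+y) cut-out at (316,68) and the near (-y) one at (331,231). The board is turned about 6–7°. I'll compare the insert heights.

```bash
python3 - <<'E'
import numpy as np,cv2
d=np.load("w1.npz"); w,uv=d["w"],d["uv"]
def box(a): return (uv[:,0]>=a[0])&(uv[:,0]<=a[2])&(uv[:,1]>=a[1])&(uv[:,1]<=a[3])
fr=cv2.imread("pics/w1.png").max(2); val=fr[uv[:,1],uv[:,0]]
for n,a in(("A",(303,52,328,88)),("B",(318,214,344,248))):
  m=box(a); print(n,w[m].mean(0).round(4),np.percentile(w[m][:,2],[5,25,50,75,95]).round(4))
  m=box((a[0]-8,a[1]-8,a[2]+8,a[3]+8))&(val<75)
  print(" dark",m.sum(),w[m].mean(0).round(4),np.percentile(w[m][:,2],[5,50,95]).round(4),cv2.minAreaRect(w[m][:,:2].astype(np.float32)*1000))
m=box((250,30,360,265))&(w[:,2]>.006)&(w[:,2]<.09)
print("board",cv2.minAreaRect(w[m][:,:2].astype(np.float32)*1000))
m=m&(w[:,2]>.022)
print("track",cv2.minAreaRect(w[m][:,:2].astype(np.float32)*1000))
m=box((380,120,485,240))&(w[:,2]>.012)
print("tray",cv2.minAreaRect(w[m][:,:2].astype(np.float32)*1000))
m=(abs(w[:,0]-.7)<.2)&(abs(w[:,1]-.3)<.25)&(w[:,2]>.1); print("tall",np.percentile(w[m],[1,99],0))
E
```

```text
A [0.4624 0.1906 0.0251] [0.0235 0.0245 0.0251 0.0257 0.0265]
 dark 1268 [0.4621 0.1912 0.0249] [0.0232 0.025  0.0266] ((462.63641357421875, 191.46563720703125), (43.36454391479492, 63.32766342163086), 7.624745845794678)
B [ 0.4965 -0.058   0.0169] [0.0143 0.0158 0.0165 0.0172 0.0218]
 dark 850 [ 0.4962 -0.0559  0.0165] [0.0147 0.0165 0.0181] ((496.2996520996094, -56.175872802734375), (41.53801727294922, 62.08768844604492), 7.732644557952881)
board ((458.41229248046875, 65.53181457519531), (121.4764404296875, 339.98876953125), 7.74946928024292)
track ((478.060546875, 67.66749572753906), (56.93773651123047, 328.60064697265625), 7.633786678314209)
tray ((658.2410888671875, 29.044593811035156), (121.88185119628906, 170.583251953125), 1.9719257354736328)
tall [[0.62426928 0.06283719 0.10071919]
 [0.79113547 0.26054302 0.21165714]]
```

End A's insert top is at 25 mm, so it is thick and barred. End B's is at about 16.5 mm, so the -y end is open. The board's yaw is about 7.7°, with the slot middle at (0.478, 0.068). I'll push the stop low on the plate's edge towards -y.

```bash
cat >> h.py <<'E'
YAW=7.7; a=np.radians(YAW); XD=np.array([np.cos(a),np.sin(a),0]); YD=np.array([-np.sin(a),np.cos(a),0])
MID=np.array([.4783,.0680,0])
def B(y,z,x=0): return MID+XD*x+YD*y+[0,0,z]
DOWN=[180,0,90+YAW]
E
python3 - <<'E'
from h import *
jaws.close(10)
robot.move_ptp(B(.034,.14),DOWN)
print(robot.move_linear(B(.034,.055),v=.12,max_force=8))
r=robot.move_linear(B(-.075,.055),v=.05,max_force=7); o=telemetry.get_obs(); print(r,(o["tool_pos"]-MID)@YD,o["contact_force"])
if not r:
  r=robot.move_linear(B(-.0915,.055),v=.03,max_force=7); o=telemetry.get_obs(); print(r,(o["tool_pos"]-MID)@YD,o["contact_force"],o["time_s"])
E
```

```text
False
True 0.0023820386185367647 [0.16577939 1.38015743 1.27677994]
```

```bash
python3 - <<'E'
from h import *
for i in range(3):
  r=robot.move_linear(B(-.0915,.055),v=.025,max_force=8); o=telemetry.get_obs(); print(r,(o["tool_pos"]-MID)@YD,(o["tool_pos"]-MID)@XD,o["tool_pos"][2],o["contact_force"],o["time_s"])
  if not r: break
p=eyes.grab_frame("side"); cv2.imwrite("pics/s2.png",cv2.resize(p["frame"][120:280,180:380,::-1],None,fx=4,fy=3.75))
E
```

```text
True -0.051295564760390655 -0.0004997179217455689 0.05467460511952311 [-0.40431422  1.89346365  1.47530987] 9.725
True -0.06314310244836124 -0.0011720056615521788 0.054228596291933544 [0.04280477 2.41903603 1.49518358] 10.4833
True -0.07384224109133306 -0.0014520147309599574 0.054102997173329614 [0.59128408 2.54326201 1.57499117] 11.125
```

View pics/s2.png

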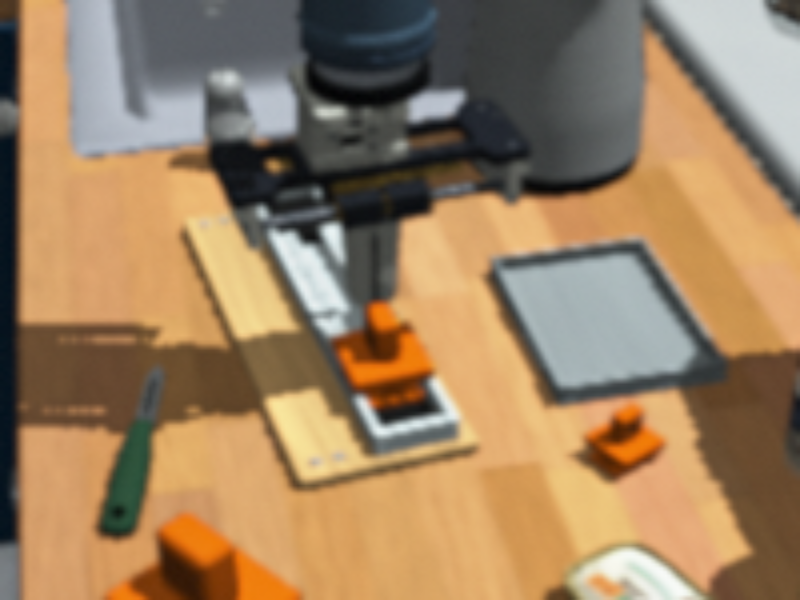

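The side picture shows the stop at (385,355), nearly in the near cut-out, with the board in place. I'll keep pushing to the end.

```bash
python3 - <<'E'
from h import *
for i in range(4):
  r=robot.move_linear(B(-.0905,.055),v=.02,max_force=9); o=telemetry.get_obs(); y=(o["tool_pos"]-MID)@YD; print(r,y,(o["tool_pos"]-MID)@XD,o["contact_force"],o["time_s"])
  if not r or y<-.088: break
robot.move_linear(B(-.08,.055),v=.1); robot.move_linear(B(-.08,.16),v=.25)
jaws.open_gripper()
robot.move_ptp(B(-.13,.20,-.0),DOWN)
p,T=wrist(); save(p,"w3.png")
v,u=np.mgrid[0:420,0:560]; uv=np.c_[u.ravel(),v.ravel()]; ok=p["z_map"].ravel()>0
w=world(p,uv[ok],T=T)
b=np.c_[(w-MID)@XD,(w-MID)@YD,w[:,2]]
m=(b[:,2]>.071)&(b[:,2]<.086)&(abs(b[:,0])<.04)&(abs(b[:,1]+.12)<.05)
print(m.sum(),"grip board xy",b[m].mean(0),cv2.minAreaRect(b[m][:,:2].astype(np.float32)*1000))
m=(b[:,2]>.022)&(b[:,2]<.035)&(abs(b[:,0])<.05)&(abs(b[:,1]+0.1)<.1)
print("track near",cv2.minAreaRect(b[m][:,:2].astype(np.float32)*1000),telemetry.get_obs()["time_s"])
E
```

```text
True -0.07438762032493472 -0.001996498730366209 [-0.12058049  1.14064612  1.80038519] 11.5417
True -0.07753543713729888 -0.0024350620373188715 [0.05960083 1.53668087 0.90530155] 11.975
True -0.0811252293797481 -0.00259524600505517 [0.04693847 0.94226993 0.3133198 ] 12.4
True -0.08400107900998621 -0.0025408436592614216 [-0.35488486  2.49136422  1.37703618] 12.7667
654 grip board xy [-0.00261467 -0.1044853   0.0779628 ] ((-2.2913818359375, -104.9618911743164), (29.477060317993164, 17.804931640625), 89.16288757324219)
track near ((-1.0311737060546875, -82.4024429321289), (164.85133361816406, 56.47565841674805), 89.84935760498047) 15.4667
```

View pics/w3.png

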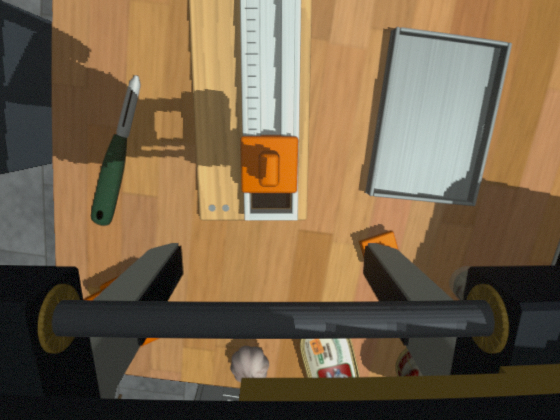

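The wrist picture shows the stop at (269,165), centre at y = -105 mm, so it is not yet at 120 mm. The board is unmoved. I'll push again, slightly lower, and check the side view during contact.

```bash
cat >> h.py <<'E'
def stop_by(cam="side"):
    p=eyes.grab_frame(cam); v,u=np.mgrid[0:420,0:560]; ok=p["z_map"].ravel()>0
    uv=np.c_[u.ravel(),v.ravel()][ok]; w=world(p,uv); c=cv2.cvtColor(p["frame"],cv2.COLOR_RGB2HSV).reshape(-1,3)[ok]
    b=np.c_[(w-MID)@XD,(w-MID)@YD,w[:,2]]
    m=(c[:,0]<14)&(c[:,1]>180)&(abs(b[:,0])<.05)&(abs(b[:,1]+.1)<.1)&(b[:,2]>.03)&(b[:,2]<.09)
    return p,b[m]
def rep():
    o=telemetry.get_obs(); p,b=stop_by(); lo=b[b[:,2]<.05]
    print("tool",(o["tool_pos"]-MID)@YD.round(4),"F",o["contact_force"].round(2),"stop y %.1f..%.1f ztop %.4f"%(*np.percentile(lo[:,1],[2,98])*1000,np.percentile(b[:,2],98)),o["time_s"]); return p
E
python3 - <<'E'
from h import *
jaws.close(10)
robot.move_ptp(B(-.055,.12),DOWN); rep()
print(robot.move_linear(B(-.055,.052),v=.12,max_force=8)); print(telemetry.get_obs()["tool_pos"]); rep()
for y in(-.07,-.08):
  print(robot.move_linear(B(y,.052),v=.04,max_force=12)); p=rep()
cv2.imwrite("pics/s4.png",cv2.resize(p["frame"][160:260,210:330,::-1],None,fx=6,fy=6,interpolation=cv2.INTER_CUBIC))
E
```

```text
tool -0.0553036811595981 F [ 0.27 -0.28  0.61] stop y -137.5..-85.9 ztop 0.0775 17.4333
False
[0.48656041 0.01295194 0.05279444]
tool -0.05565952489862043 F [-0.58 -0.03 -0.37] stop y -137.2..-85.0 ztop 0.0781 18.2
False
tool -0.07025649319430918 F [-0.11  0.17 -1.01] stop y -136.9..-84.8 ztop 0.0777 18.775
False
tool -0.0802728053897335 F [-0.21  0.32 -0.5 ] stop y -137.2..-88.6 ztop 0.0778 19.225
```

View pics/s4.png

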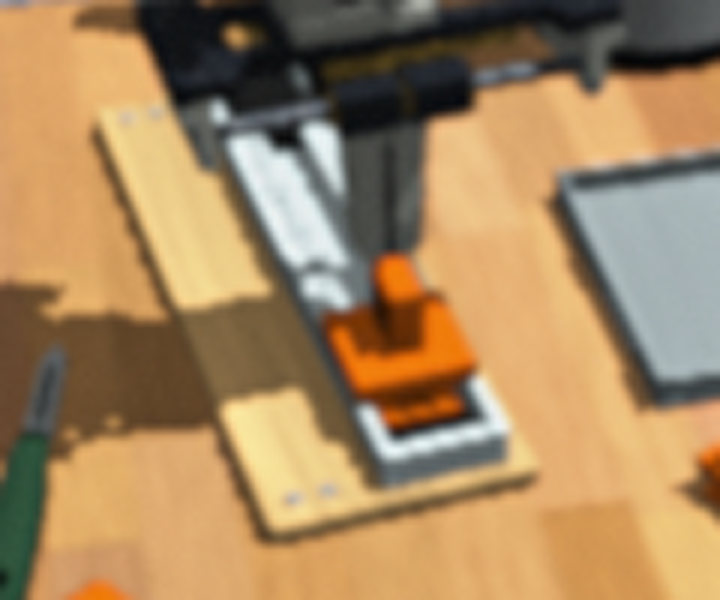

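The side picture shows the stop upright at (400,340), with a gap still open to the end wall and the finger just behind the plate. I'll continue in small steps.

```bash
python3 - <<'E'
from h import *
for i in range(8):
  r=robot.move_linear(B(-.105,.0525),v=.03,max_force=12); p=rep(); print(r)
  y=(telemetry.get_obs()["tool_pos"]-MID)@YD
  if y<-.1035: break
  if r and i and y>yl-.0008: break
  yl=y
E
```

```text
tool -0.10500469145996748 F [-0.34  0.74 -0.43] stop y -159.7..-111.4 ztop 0.0781 20.2583
False
```

```bash
python3 - <<'E'
from h import *
robot.move_linear(B(-.09,.055),v=.1); robot.move_linear(B(-.09,.16),v=.25)
jaws.open_gripper()
robot.move_ptp(B(-.127,.17),DOWN)
p,T=wrist(); save(p,"w5.png")
v,u=np.mgrid[0:420,0:560]; uv=np.c_[u.ravel(),v.ravel()]; ok=p["z_map"].ravel()>0
w=world(p,uv[ok],T=T); b=np.c_[(w-MID)@XD,(w-MID)@YD,w[:,2]]
m=(b[:,2]>.071)&(b[:,2]<.086)&(abs(b[:,0])<.03)&(abs(b[:,1]+.12)<.04)
g=cv2.minAreaRect(b[m][:,:2].astype(np.float32)*1000); print(m.sum(),"grip",b[m].mean(0),g)
m=(b[:,2]>.04)&(b[:,2]<.05)&(abs(b[:,0])<.04)&(abs(b[:,1]+.12)<.05)
print("plate",np.median(b[m][:,2]),cv2.minAreaRect(b[m][:,:2].astype(np.float32)*1000),telemetry.get_obs()["time_s"])
gx,gy=np.array(g[0])/1000
if abs(gx)<.006 and -.132<gy<-.12:
  print(robot.move_linear(B(gy,.17,gx),v=.1))
  print(robot.move_linear(B(gy,.067,gx),v=.12,max_force=8),telemetry.get_obs()["tool_pos"])
  jaws.close(20); o=telemetry.get_obs(); print(o["opening"],o["gripper_force"],o["time_s"])
  print(robot.move_linear(B(gy,.085,gx),v=.05,max_force=15)); o=telemetry.get_obs(); print(o["opening"],o["contact_force"])
E
```

```text
758 grip [-0.00248898 -0.12652585  0.07754844] ((-2.7309656143188477, -127.83670043945312), (17.358957290649414, 30.416946411132812), 0.010748026892542839)
plate 0.04520140139668277 ((-2.404054641723633, -127.39668273925781), (55.624813079833984, 56.01188659667969), 89.85604095458984) 22.975
False
False [ 0.49327763 -0.05921563  0.06757991]
0.0003395371899717851 0.0 25.6833
False
0.00035458132390782333 [-0.18149333  0.3827714   0.50737062]
```

```bash
python3 - <<'E'
from h import *
p=rep(); o=telemetry.get_obs(); print(o["tool_pos"],o["tcp_rot"],o["q"])
cv2.imwrite("pics/s6.png",cv2.resize(p["frame"][140:260,220:360,::-1],None,fx=5,fy=5,interpolation=cv2.INTER_CUBIC))
E
```

```text
tool -0.12794489781166893 F [-0.18  0.38  0.51] stop y -160.0..-109.7 ztop 0.0775 26.1917
[ 0.49273488 -0.05904366  0.08513128] [1.79984772e+02 8.10936859e-03 9.77007252e+01] [-1.97341172e+01  1.58814312e+01  1.04411603e+02 -2.10156791e-04
  5.96897142e+01 -2.74347375e+01]
```

View pics/s6.png

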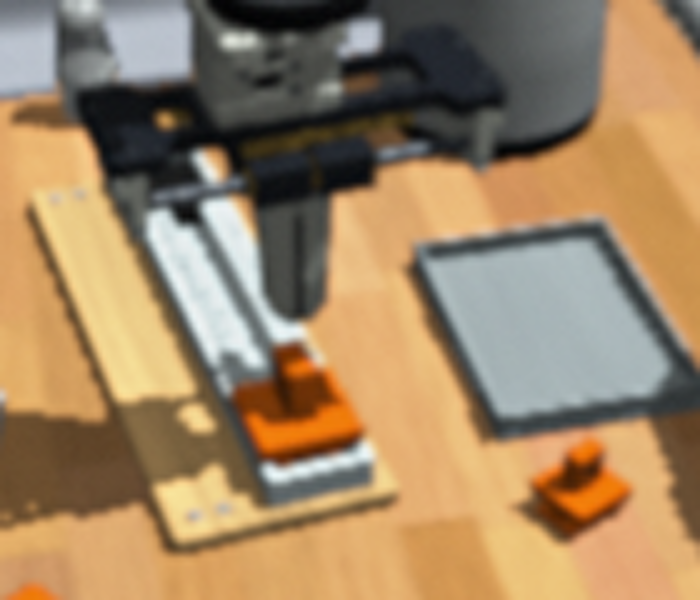

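The side picture shows the stop seated at the open end, with its plate at (300,420). The fingertips, at (297,310), are not where the reported TCP puts them, so I'll measure where they really are.

```bash
python3 - <<'E'
from h import *
o=telemetry.get_obs(); tp=np.array(o["tool_pos"])
for cam in("side","scene"):
  p=eyes.grab_frame(cam); v,u=np.mgrid[0:420,0:560]; ok=p["z_map"].ravel()>0
  uv=np.c_[u.ravel(),v.ravel()][ok]; w=world(p,uv); c=cv2.cvtColor(p["frame"],cv2.COLOR_RGB2HSV).reshape(-1,3)[ok]
  d=w-tp; b=np.c_[d@XD,d@YD,w[:,2]]
  m=(abs(b[:,0])<.05)&(abs(b[:,1])<.05)&(b[:,2]>.05)&(b[:,2]<.14)&(c[:,1]<120)
  for z in np.arange(.05,.14,.01):
    k=m&(b[:,2]>=z)&(b[:,2]<z+.01)
    if k.sum()>2: print(cam,round(z,2),k.sum(),(b[k].min(0)*1000).round(1),(np.median(b[k],0)*1000).round(1),(b[k].max(0)*1000).round(1))
E
```

```text
side 0.07 11 [-8.8 -7.1 75.5] [ 1.8  6.1 77. ] [ 5.1 10.3 78.8]
side 0.1 19 [-14.5 -13.7 102.2] [ -2.8 -11.1 107.2] [  9.1  -7.7 109.9]
side 0.11 41 [-17.5 -14.6 110.1] [ -3.3 -10.4 114.4] [ 11.9   2.5 120. ]
side 0.12 50 [-18.  -12.3 120.1] [ -3.4 -10.2 124.5] [ 12.4   2.4 129.5]
side 0.13 47 [-18.8 -14.9 130. ] [ -5.9 -10.4 134.7] [ 12.3   6.4 140. ]
scene 0.1 24 [-14.8 -10.  100.8] [ -5.6  -8.5 106.3] [  8.4   8.3 109.9]
scene 0.11 57 [-17.3 -10.7 110.6] [-14.6  -7.5 115.8] [ 15.4   8.5 119.9]
scene 0.12 57 [-18.6  -9.7 120. ] [-14.2  -6.2 125.6] [ 13.6   9.1 129.2]
scene 0.13 57 [-19.  -10.3 130.1] [-14.8  -8.1 134.5] [ 13.1   8.6 139.8]
```

The fingertips are really about 16 mm above the reported TCP height, where 17 mm below was expected. I'll check this with the jaws open, then grasp lower, guarded by force.

```bash
python3 - <<'E'
from h import *
gx,gy=-.0015,-.1275
robot.move_linear(B(gy,.105,gx),v=.1)
jaws.open_gripper()
tp=np.array(telemetry.get_obs()["tool_pos"]); tips=[]
for cam in("side","scene"):
  p=eyes.grab_frame(cam); v,u=np.mgrid[0:420,0:560]; ok=p["z_map"].ravel()>0
  uv=np.c_[u.ravel(),v.ravel()][ok]; w=world(p,uv)
  d=w-tp; b=np.c_[d@XD,d@YD,w[:,2]]
  for s in(-1,1):
    m=(abs(b[:,0]*s-.055)<.02)&(abs(b[:,1])<.03)&(b[:,2]>.05)&(b[:,2]<.15)
    if m.sum()>5: print(cam,s,m.sum(),(b[m].min(0)*1000).round(1),(np.percentile(b[m],[3,50],0)*1000).round(1).tolist(),(b[m].max(0)*1000).round(1)); tips.append(b[m][:,2].min())
print(tp,tips,telemetry.get_obs()["time_s"])
E
```

```text
side -1 62 [-64.  -13.6 122.6] [[-63.8, -13.0, 123.9], [-56.6, -10.3, 137.8]] [-48.6   6.5 149.9]
side 1 73 [ 43.5 -14.1 122.5] [[43.9, -12.8, 122.8], [47.5, -9.7, 137.3]] [ 59.6   6.6 150. ]
scene -1 110 [-63.6 -10.3 121.4] [[-62.9, -9.7, 123.6], [-60.5, -3.8, 138.7]] [-49.    7.5 150. ]
scene 1 121 [ 44.4 -10.2 120.3] [[44.9, -9.6, 121.2], [47.1, -3.6, 135.4]] [ 61.3   9.1 150. ]
[ 0.49388006 -0.05856298  0.10498551] [np.float64(0.12264255183106632), np.float64(0.12245681815196341), np.float64(0.12143093579684416), np.float64(0.12030004328389077)] 28.2667
```

```bash
python3 - <<'E'
from h import *
gx,gy=-.0007,-.1275
print(robot.move_linear(B(gy,.035,gx),v=.1,max_force=8),telemetry.get_obs()["tool_pos"])
jaws.close(20); o=telemetry.get_obs(); print(o["opening"],o["gripper_force"],o["contact_force"],o["time_s"])
if o["opening"]>.012:
  print(robot.move_linear(B(gy,.06,gx),v=.05,max_force=15)); o=telemetry.get_obs(); print(o["opening"],o["contact_force"])
  p=rep()
  cv2.imwrite("pics/s7.png",cv2.resize(p["frame"][140:260,220:360,::-1],None,fx=5,fy=5,interpolation=cv2.INTER_CUBIC))
E
```

```text
False [ 0.49510807 -0.05859288  0.03538921]
0.01831380825507082 19.99586284160614 [-0.38515332 -0.25718334 -1.33779264] 30.2667
False
0.01803370133797956 [-0.94393978 -0.34218853 -2.27740844]
tool -0.12748255984681492 F [-0.94 -0.34 -2.28] stop y -160.3..-145.4 ztop 0.0882 30.9167
```

View pics/s7.png

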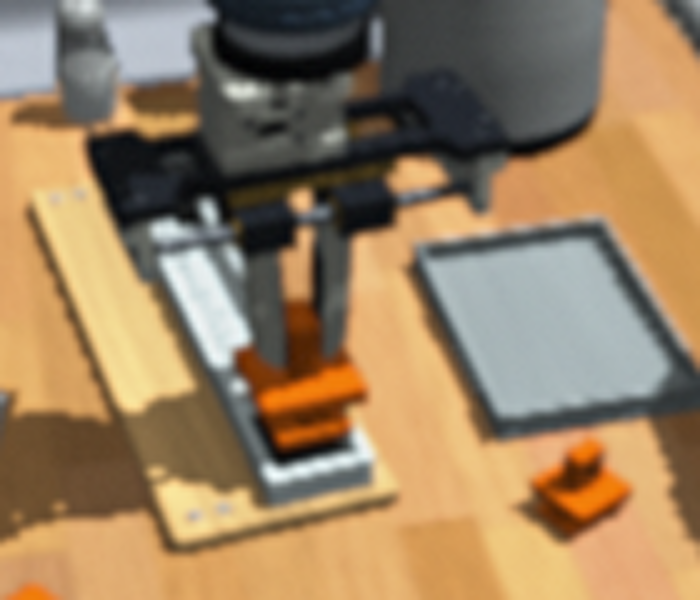

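The grip holds: opening 18 mm, with the stop clear of the channel and upright at (305,390). I'll check the clearance round the tray, then carry the stop there.

```bash
python3 - <<'E'
from h import *
w=np.load("w1.npz")["w"]
for x0 in np.arange(.54,.82,.04):
  for y0 in np.arange(-.1,.2,.05):
    m=(w[:,0]>=x0)&(w[:,0]<x0+.04)&(w[:,1]>=y0)&(w[:,1]<y0+.05)
    if m.sum() and w[m][:,2].max()>.06: print(x0.round(2),y0.round(2),m.sum(),np.percentile(w[m][:,2],[50,95,100]).round(3))
gx,gy=-.0007,-.1275
print(robot.move_linear(B(gy,.12,gx),v=.15,max_force=15)); o=telemetry.get_obs(); print(o["opening"],o["contact_force"],o["time_s"])
E
```

```text
0.62 0.2 3883 [0.103 0.191 0.213]
0.66 0.2 2439 [0.137 0.209 0.218]
0.7 0.2 412 [0.002 0.145 0.178]
0.74 0.2 471 [0.002 0.004 0.128]
0.78 -0.1 1099 [0.003 0.114 0.115]
0.78 -0.05 1295 [0.093 0.113 0.115]
0.78 0.0 1135 [0.003 0.109 0.113]
0.78 0.05 928 [0.002 0.103 0.107]
0.78 0.1 776 [0.002 0.004 0.097]
False
0.017968762992774376 [-0.22142941  0.34963155 -1.67571432] 31.5167
```

```bash
python3 - <<'E'
from h import *
O=[180,0,92]; t=[.65,.022]
robot.move_linear([*t,.12],v=.15,orientation=O)
robot.move_linear([*t,.04],v=.1)
r=robot.move_linear([*t,.019],v=.03,max_force=4); o=telemetry.get_obs(); print(r,o["tool_pos"],o["opening"],o["contact_force"],o["time_s"])
jaws.open_gripper(); robot.pause(.2)
robot.move_linear([*t,.17],v=.15)
robot.move_linear([.45,.0,.30],v=.25)
p=eyes.grab_frame("side"); cv2.imwrite("pics/s8.png",cv2.resize(p["frame"][130:310,190:400,::-1],None,fx=3.3,fy=3.3,interpolation=cv2.INTER_CUBIC))
for d in eyes.outline_of(p,"stop"):
  v,u=np.nonzero(d["mask"]); ok=p["z_map"][v,u]>0; w=world(p,np.c_[u,v][ok]); print(round(d["p"],2),np.median(w,0).round(3),np.percentile(w,98,0).round(3))
print(telemetry.get_obs()["time_s"])
E
```

```text
True [0.64977398 0.02200315 0.02294552] 0.01767264769948056 [ 1.00073118 -0.45931135  2.36607026] 34.3417
0.87 [0.643 0.005 0.032] [0.674 0.044 0.067]
0.67 [ 0.351 -0.248  0.041] [ 0.395 -0.209  0.089]
0.62 [ 0.621 -0.129  0.019] [ 0.649 -0.106  0.043]
38.1417
```

View pics/s8.png

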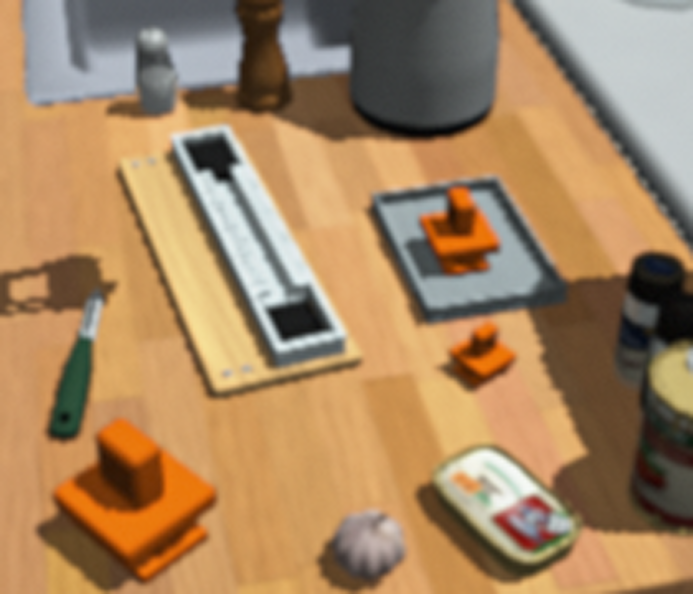

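The picture shows the stop standing upright in the tray at (460,235). The board is in place and the bystanders are undisturbed.

```bash
python3 -c "
from h import *
print(workorder.hand_in())"
```

```text
the job is handed in; nothing more can be done
None
```

I slid the stop out at the open -y end (end B), lifted it straight up and stood it upright in the steel tray; the final picture shows the board and the other things where they were, and the job is handed in at about 38 s.

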